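# Seat the index plate on the inspection stage

### The arm

A 7-joint arm with a two-finger parallel gripper is mounted at the origin on a cart in front of the work surface, level with it; the furniture and walls round the work are solid. World frame = base frame: x ahead of the robot, y to its left, z up, the work surface at z = 0. Lengths are in m, angles in rad, forces in N, time in s.
With the tool pointing down it reaches from about 0.425 to 0.8 m from the base axis. Payload 8.3 kg.
Tool frame: the origin (TCP) lies on the centre line of the jaws, within the pads' length; the fingertips stand 19 mm ahead of it and the grasp point (between the pads) is the TCP; z points along the fingers, y is the line along which they close (so a half turn about z gives the same grasp; the last joint's range is limited). The gripper opens to 85 mm and grips with 20 to 120 N. Pads are 22 mm wide; open, the fingers measure 114 mm over their backs; the gripper's body (76 mm by 85 mm) begins 54 mm behind the grasp point. The pads swing forward as they close: fully open they stand 13 mm farther back than shut.
Start: joints at [1.131, 0.383, 0.016, 1.37, -0.006, 1.388, -0.046], TCP at [0.23, -0.581, 0.25] pointing down, gripper open.
Joint ranges: [-2.95, 2.95], [-0.25, 2.06], [-1.52, 1.56], [0.18, 2.33], [-1.44, 4.58], [0.02, 2.06], [-3.01, 3.01]. Speed limits (rad/s): [2.39, 2.39, 3.01, 3.01, 3.14, 3.14, 3.14].

### API

Orientations are given as a 3x3 rotation matrix whose columns are the frame's x, y, z axes.
In Python, from bench import bot gives the robot as it stands. Calls block until the motion is done:
- bot.move_pose(position, orientation): joint-space move of the TCP to a pose.
- bot.servo_line(position, attitude=None, vel=0.15, guard=None): straight line of the TCP; attitude=None keeps the orientation; vel is the mean speed in m/s. With guard (N) it stops when the force on the tool has changed by that much, and returns True; else False.
- bot.set_joints(angles): joint-space move.
- bot.open() and bot.close(squeeze=None): open the fingers fully, or close them until they stop; squeeze is the grip in N (None keeps the last).
- bot.hold(seconds).
- bot.inverse_kinematics(position, orientation): joint angles nearest the present ones, or None.
- bot.get_obs(): the state.
- bot.read_camera(name): name is "side" or "top" or "wrist"; returns a dict with "image" (400x640x3 uint8, red, green, blue), "range_z" (400x640 float32, m along the optical axis (not along the pixel's ray), 0 where there is no reading), "fx", "fy", "cx", "cy" (pixels), "k1" (the pictures are not rectified: a ray, as slopes to the right and down, at radius r is drawn at 1 + k1 r^2 times it, then the intrinsics apply), "R" (3x3) and "t" (3): a world point X has camera coordinates R X + t. Camera axes: x right, y down, z forward; pixel columns grow to the right and rows downward; lengths in m; the calibration is good to about 2 mm. A picture is of the moment at which its call begins.
A pose or a line that the arm cannot do raises bot.MotionError and nothing moves.
- bot.job_done(): hands the job in; it is judged then, once.
The state is a dict: "time_s": time; "joint_positions": joint angles; "dq": joint speeds; "joint_torque": joint torques, N m; "ee_pos": TCP position; "tcp_rot": TCP orientation; "contact_force": force on the tool from outside, world axes, zero at the start; "torque": the same for the moment, N m; "grip_width": finger opening in m; "grasp_force": force on a finger pad.
Only numpy, scipy, OpenCV 4.12 (cv2) and the standard library are available. Lean on these libraries where they do the work, as an engineer would, in place of code of your own. Each camera call takes 0.05 s, during which the arm holds its last target. There are 200 camera calls.

### The job

Pull the metal index plate out of the grey rack by its upright tab and lay it flat on the bare desk. Then take it again by its square hub and lower it over the stage's shaft and pin together, keeping hold of the hub until the plate sits flush on the seat; then let go. Leave the small things lying around where they are.

Things in the scene. Friction and masses are not known exactly. Their poses are not given: they have to be found in the camera images.
- plate: index plate, dark steel with a light aluminium hub, 130 x 90 x 8 mm, about 0.27 kg with the hub and tab it carries; origin at the centre of its underside. Its x axis runs along the 130 mm length: the 13 mm pin hole is on the +x side, the tab on the -x side; z is up. A 21 mm bore passes through plate and hub on the z axis. It starts flat in the rack, tab at the open front, its underside 6 mm above the desk. Total height 40 mm.
- hub: square hub on the middle of the plate, 34 x 34 mm, 30 mm high with the bore through it, sides parallel to the plate's; origin at the middle of its foot on the plate's upper face (8 mm above the plate's origin). In the rack the roof covers it. The tab stands 23 mm from its -x side, so grip it across the plate's width (along the plate's y), where the fingers have room.
- tab: upright steel fin on the plate, 24 mm long (along the plate's x), 10 mm thick (along the plate's y), 32 mm high; origin at the middle of its foot on the plate's upper face, at x = -52 mm, y = 0, z = 8 mm of the plate.
- pin_hole (a point): centre of the plate's pin hole at the underside, 45 mm from the plate's origin along its +x.
- rack: grey plastic storage rack, fixed to the desk; origin on the desk below the stored plate's centre, x axis pointing into the rack, open front to its -x. Floor 6 mm thick from x = -28 to 78 mm, 122 mm wide; side walls (102 mm apart inside) and roof from x = -20 to 78 mm; roof underside 54 mm and top 60 mm above the desk. The plate sticks out 37 mm in front of the floor and is drawn straight out along -x.
- stage: inspection stage, fixed to the desk; origin on the desk below the shaft axis, x axis towards the pin. Foot 195 x 110 x 13 mm from x = -122 to 73 mm; on it a 130 x 90 mm seat whose top is 25 mm above the desk, the same outline as the plate. An upright 28 x 70 mm, with a 32 x 76 mm cap, stands at x = -80 to -112 mm, 159 mm tall, on the side where the plate's tab comes to lie and close enough to leave a gripper no room at the tab.
- seat (a point): point on the seat's top face (25 mm above the desk) on the shaft axis. The shaft is 15 mm in diameter and rises 34 mm above the seat, tapering over its last 6 mm. The seated plate has its origin here, and its axes are those of the stage.
- pin (a point): foot of the anti-rotation pin on the seat's top face, 45 mm from the shaft axis along the stage's +x; the pin is 8 mm in diameter and rises 16 mm above the seat, tapering over its last 5 mm.
- tape_roll: tape roll (pale ring) lying flat, 74 mm across, 19 mm high, origin under its centre; bystander
- loupe: folding loupe, 45 x 30 x 14 mm, origin under its centre; bystander. The desk on the robot's side of it (x = 0.37 to 0.51 m, y = -0.07 to 0.03 m in the base frame) is always bare and has room to lay the plate down, tab towards the robot.
- pen: black pen lying down, 142 mm long, 10 mm thick, along its y axis; bystander
- bottle: small brown dropper bottle, 36 mm across, 79 mm tall, origin under its centre; bystander
- ref_block: small steel reference block, 30 x 45 x 20 mm, origin under its centre; bystander

How it is judged:
By the outcome, as a careful person would: the job done as asked, in the order asked, and still so for the second after the job is handed in, with the robot touching nothing.
It also fails if it takes over 67 s, if anything falls off the work surface, if the arm or the gripper's body presses on something with over 40 N, if the wrist force passes 120 N, or if a joint passes its speed limit or range.

## Working session

There is one attempt and no reset: what is moved stays moved. The work goes in short steps, each a Python script; the robot and the scene stay as the last script left them, time stands still between calls to the robot, and variables do not carry over. Pictures are saved under pics/ and viewed, at most 10 in all, crops included, and the job is handed in when it is done.

```bash
mkdir -p pics; ls; cat > h.py <<'E'
import numpy as np, cv2
from bench import bot
def cam(n, save=None):
    c=bot.read_camera(n)
    if save: cv2.imwrite('pics/'+save,c['image'][:,:,::-1])
    return c
def rays(c):
    v,u=np.mgrid[0:400,0:640].astype(float)
    xd=(u-c['cx'])/c['fx']; yd=(v-c['cy'])/c['fy']; x,y=xd.copy(),yd.copy()
    for _ in range(10):
        s=1+c['k1']*(x*x+y*y); x,y=xd/s,yd/s
    return np.stack([x,y,np.ones_like(x)],-1)
def cloud(c):
    P=rays(c)*c['range_z'][...,None]
    W=(P-np.array(c['t']))@np.array(c['R'])
    W[c['range_z']<=0]=np.nan
    return W
def topm(yaw):  # tool down, y (closing) axis at angle yaw
    y=np.array([np.cos(yaw),np.sin(yaw),0]); z=np.array([0,0,-1.])
    return np.stack([np.cross(y,z),y,z],1)
E
python3 - <<'E'
from h import *
for n in('top','side'):
    c=cam(n,n+'0.png'); np.savez('/tmp/'+n,**{k:np.array(v) for k,v in c.items()})
    print(n,c['fx'],c['k1'],-np.array(c['R']).T@c['t'])
o=bot.get_obs();print(o['ee_pos'],o['time_s'],o['tcp_rot'])
E
```

```text
pics
top 396.56516720568897 -0.01198256214261605 [ 0.40273198 -0.07481778  1.08225011]
side 437.22300020765215 -0.024168143438644506 [ 0.05285022 -0.96213805  0.77941562]
[ 0.22983171 -0.58075628  0.24935146] 0.1 [[ 9.29829952e-01  3.67988820e-01 -6.99918413e-04]
 [ 3.67989483e-01 -9.29828471e-01  1.65997625e-03]
 [-3.99513679e-05 -1.80105825e-03 -9.99998377e-01]]
```

View pics/top0.png

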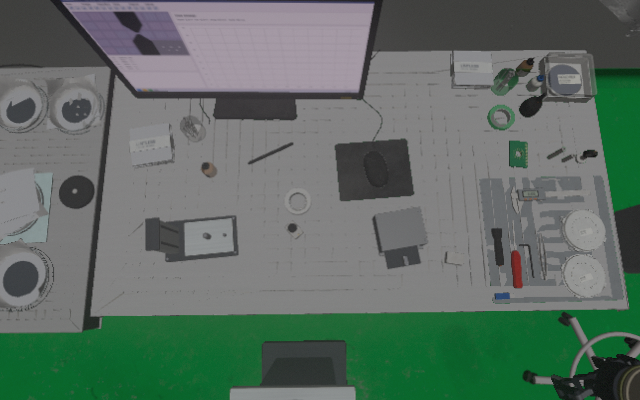

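View pics/side0.png

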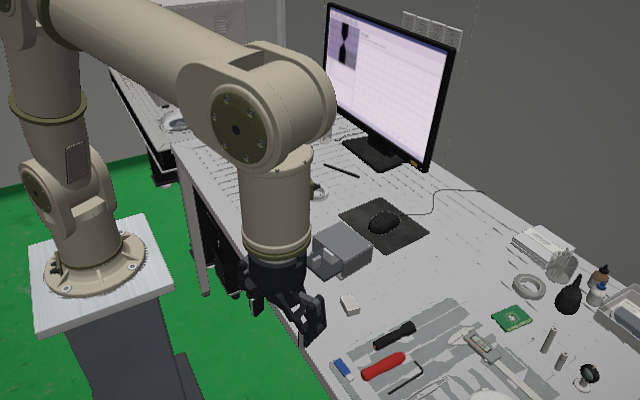

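Top view: rack at about (400,230) with the plate's tab end at (403,257). The stage is at (200,238), with the upright at (157,235), the shaft at (207,236) and the pin at (225,236). The loupe is near (294,230). The side view shows the rack at (340,250) partly behind the gripper.

```bash
python3 - <<'E'
from h import *
c=dict(np.load('/tmp/top.npz')); W=cloud(c)
def sub(u0,u1,v0,v1,z0,z1):
    w=W[v0:v1,u0:u1].reshape(-1,3); return w[(w[:,2]>z0)&(w[:,2]<z1)]
print('desk z',np.nanmedian(W[270:300,250:350,2]))
for nm,b in dict(roof=(365,435,195,280,.05,.07),plate=(365,435,240,280,.009,.025),tab=(380,425,240,280,.03,.05),stagefoot=(140,250,205,270,.008,.02),seat=(160,250,205,270,.021,.032),cap=(130,200,205,270,.14,.175),shaft=(195,218,225,248,.045,.07),pin=(216,236,225,248,.033,.045),loupe=(283,310,215,245,.007,.05),ref=(435,470,240,275,.01,.05),tape=(280,315,185,215,.01,.04),any=(270,320,215,290,.01,.1)).items():
    p=sub(*b)
    if len(p)<4: print(nm,len(p)); continue
    r=cv2.minAreaRect(p[:,:2].astype(np.float32)*1000)
    print(nm,len(p),'rect mm',np.round(r[0],1),np.round(r[1],1),round(r[2],2),'med',p.mean(0).round(4), 'zmed',np.median(p[:,2]).round(4))
i=c['image'][190:290,130:470]
cv2.imwrite('pics/topcrop.png',cv2.resize(i[:,:,::-1],(800,235),interpolation=cv2.INTER_CUBIC))
E
```

```text
desk z -0.0002077978365882426
roof 1711 rect mm [ 547.3 -285.9] [ 98.4 121.1] 9.32 med [ 0.5465 -0.285   0.0586] zmed 0.0587
plate 561 rect mm [ 478.5 -284.5] [116.7  68.5] 84.77 med [ 0.4779 -0.2916  0.0131] zmed 0.0129
tab 58 rect mm [ 482.  -288.4] [116.2  53.4] 88.81 med [ 0.4739 -0.2832  0.0421] zmed 0.0429
stagefoot 906 rect mm [536.2 247.5] [202.1 151.1] 87.15 med [0.5285 0.2495 0.0123] zmed 0.0119
seat 1485 rect mm [534.6 245.4] [ 90.5 173.5] 4.93 med [0.535  0.226  0.0241] zmed 0.0239
cap 505 rect mm [528.2 320.1] [76.  34.2] 5.11 med [0.5278 0.3188 0.1564] zmed 0.1573
shaft 26 rect mm [535.7 224.2] [13.4 10.4] 87.47 med [0.5357 0.2233 0.0551] zmed 0.0558
pin 7 rect mm [539.6 178.9] [5.5 5. ] 21.44 med [0.54   0.1786 0.038 ] zmed 0.0393
loupe 176 rect mm [553.5  -1.9] [45.7 34.7] 39.58 med [ 0.555  -0.004   0.0119] zmed 0.0119
ref 205 rect mm [ 471.3 -432.9] [46.  29.9] 79.14 med [ 0.4713 -0.4318  0.0183] zmed 0.0183
tape 351 rect mm [633.  -15.4] [71.7 71.7] 1.18 med [ 0.6331 -0.0148  0.0174] zmed 0.0175
any 139 rect mm [554.7  -4.7] [43.7 29.2] 40.3 med [ 0.5551 -0.004   0.0127] zmed 0.0124
```

View pics/topcrop.png

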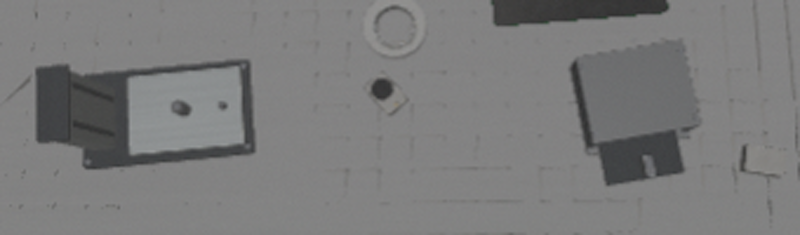

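The crop shows the tab at crop (650,165), the shaft at (180,107) and the pin at (223,105), matching the cloud fits: rack yaw about 9.3°, stage yaw about -85°. I'll move above the tab and look with the wrist camera.

```bash
cat >> h.py <<'E'
def go(p,yaw):  # nearer of the two equivalent yaws
    q=np.array(bot.get_obs()['joint_positions']); best=None
    for k in (0,np.pi):
        s=bot.inverse_kinematics(p,topm(yaw+k))
        if s is not None:
            d=np.abs(np.array(s)-q).max()
            if best is None or d<best[0]: best=(d,yaw+k,s)
    print('go',np.round(best[2],2)); bot.move_pose(p,topm(best[1])); return best[1]
RY=np.deg2rad(9.32); RX=np.array([np.cos(RY),np.sin(RY)])
RO=np.array([.5187,-.2906])
SY=np.deg2rad(-85.07); SX=np.array([np.cos(SY),np.sin(SY)])
E
python3 - <<'E'
from h import *
p=RO-.075*RX
y=go([*p,.20],RY+np.pi/2)
c=cam('wrist','w1.png'); np.savez('/tmp/w1',**{k:np.array(v) for k,v in c.items()})
o=bot.get_obs();print(y,o['ee_pos'],o['time_s'],-np.array(c['R']).T@c['t'])
W=cloud(c).reshape(-1,3); W=W[~np.isnan(W[:,0])]
L=(W[:,:2]-RO); lx=L@RX; ly=L@[-RX[1],RX[0]]
near=(abs(lx)<.15)&(abs(ly)<.1)
for nm,m in dict(tab=(W[:,2]>.04)&(W[:,2]<.052)&(lx<-.03),plate=(W[:,2]>.010)&(W[:,2]<.02)&(lx<-.03),roof=(W[:,2]>.056)&(W[:,2]<.066)).items():
    m=m&near; 
    if m.sum()<5: print(nm,m.sum()); continue
    r=cv2.minAreaRect(W[m][:,:2].astype(np.float32)*1000)
    print(nm,m.sum(),np.round(r[0],1),np.round(r[1],1),round(r[2],2),'z',np.median(W[m][:,2]),'lx',np.percentile(lx[m],[1,99]),'ly',np.percentile(ly[m],[1,99]))
E
```

```text
go [ 0.65  0.23 -0.14  1.68  0.03  1.23 -0.9 ]
4.875053666670562 [ 0.44394743 -0.30443726  0.20015689] 1.4833 [ 0.51001141 -0.2944495   0.32339669]
tab 287 [ 464.8 -299.3] [23.5  9.2] 9.34 z 0.04541753451768227 lx [-0.06627805 -0.04287566] ly [-0.00446332  0.00467919]
plate 3149 [ 470.2 -298.3] [37.5 90.3] 9.33 z 0.013662267116441107 lx [-0.0674656  -0.03044557] ly [-0.0439127   0.04453659]
roof 19840 [ 545.9 -288.2] [ 97.9 122.7] 9.28 z 0.05964265764259255 lx [-0.02074509  0.07486894] ly [-0.06110198  0.05744379]
```

View pics/w1.png

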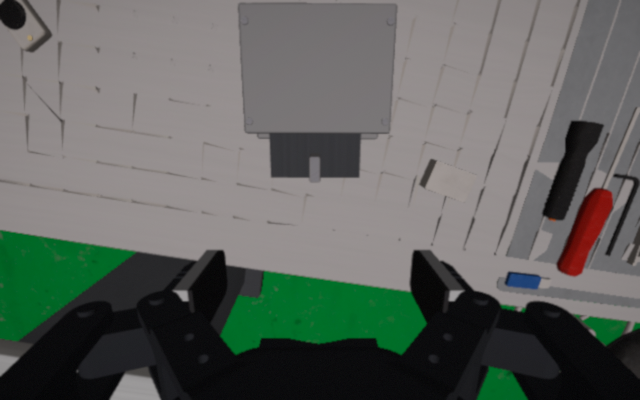

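The wrist view shows the tab at (315,168) in front of the roof. It measures (464.8,-299.3) mm with its top at 45.4 mm. I'll grasp it and draw the plate out.

```bash
python3 - <<'E'
from h import *
t=np.array([.4648,-.2993])-.001*RX
R=np.array(bot.get_obs()['tcp_rot']); yaw=4.875
bot.servo_line([*t,.10],topm(yaw),vel=.15)
print('guard',bot.servo_line([*t,.037],vel=.07,guard=8))
bot.close(100)
o=bot.get_obs();print(o['ee_pos'],o['grip_width'],o['grasp_force'],o['time_s'],o['contact_force'])
bot.servo_line([*t,.0385],vel=.03)
print('g',bot.servo_line([*(t-.12*RX),.0385],vel=.08,guard=25))
o=bot.get_obs();print(o['ee_pos'],o['grip_width'],o['contact_force'],o['torque'],o['time_s'])
cam('side','s2.png')
E
```

```text
guard False
[ 0.46391579 -0.29932952  0.03726631] 0.008389556100285881 97.6349937915802 4.0417 [-2.03318248  1.25651908  3.81220335]
g False
[ 0.34591078 -0.31874907  0.03851957] 0.008290358390927207 [ 0.28318361 -1.1882162  -1.883658  ] [-0.02176097  0.04667902 -0.04182032] 5.9417
```

View pics/s2.png

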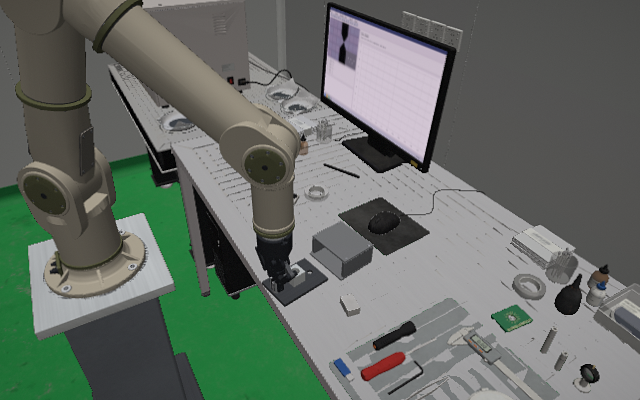

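The plate is out of the rack at (300,282) and level in the grip. Next I'll lay it on bare desk between the rack and the loupe.

```bash
python3 - <<'E'
from h import *
o=bot.get_obs(); p=np.array(o['ee_pos'])
bot.servo_line([p[0],p[1],.13],vel=.15)
y=go([.44,-.12,.13],4.875-RY)
bot.servo_line([.44,-.12,.045],vel=.12)
print('g',bot.servo_line([.44,-.12,.028],vel=.02,guard=5), bot.get_obs()['ee_pos'],bot.get_obs()['contact_force'])
bot.open()
bot.servo_line([.44,-.12,.12],vel=.2)
bot.servo_line([.445,-.12,.20],vel=.2)
c=cam('wrist','w2.png'); W=cloud(c).reshape(-1,3); W=W[~np.isnan(W[:,0])]
m0=(abs(W[:,0]-.48)<.1)&(abs(W[:,1]+.12)<.08)
for nm,(a,b) in dict(plate=(.004,.014),tops=(.033,.048)).items():
    m=m0&(W[:,2]>a)&(W[:,2]<b)
    P=[W[m]] if nm=='plate' else [W[m&(W[:,0]<.46)],W[m&(W[:,0]>.46)]]
    for w in P:
        r=cv2.minAreaRect(w[:,:2].astype(np.float32)*1000)
        print(nm,len(w),np.round(r[0],1),np.round(r[1],1),round(r[2],2),np.median(w[:,2]))
print(y,bot.get_obs()['time_s'])
E
```

```text
go [ 0.47  0.14 -0.3   1.96  0.05  1.04 -1.42]
g True [ 0.43987143 -0.11999693  0.03125381] [0.1943464  0.02218224 5.54889584]
plate 10166 [ 472.9 -129. ] [169.  117.4] 0.07 0.007643992906102256
tops 250 [ 441.  -121.4] [23.7  8.6] 0.11 0.03934548694459636
tops 1065 [ 492.7 -121.3] [33.9 33.9] 0.06 0.037604581664198965
4.712335313714129 11.0833
```

View pics/w2.png

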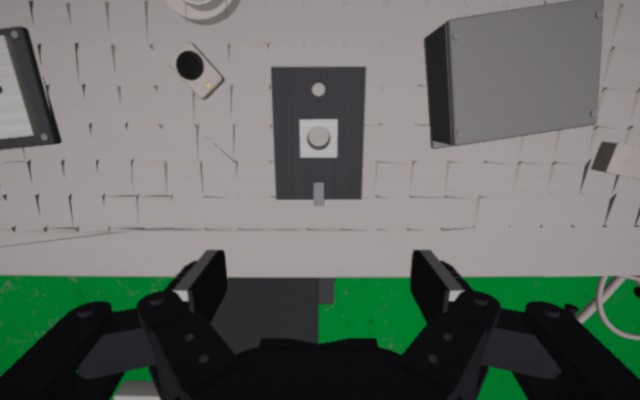

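The plate lies flat with its hub at (318,138), its pin hole at (318,89) and its tab at (319,194), so tab faces the robot. Next a close look at the stage in the final insertion attitude. I'll take the hub with the half-turn yaw so joint 7 stays in range.

```bash
python3 - <<'E'
from h import *
S=np.array([.536,.2244]); yaw=SY+np.pi/2
p=S+.075*SX
print(np.round(bot.inverse_kinematics([*p,.22],topm(yaw)),2))
bot.move_pose([*p,.22],topm(yaw))
c=cam('wrist','w3.png'); W=cloud(c).reshape(-1,3); W=W[~np.isnan(W[:,0])]
L=W[:,:2]-S; lx=L@SX; ly=L@[-SX[1],SX[0]]
def rep(nm,m):
    if m.sum()<5: print(nm,m.sum()); return
    w=W[m]; r=cv2.minAreaRect(w[:,:2].astype(np.float32)*1000)
    print(nm,m.sum(),np.round(r[0],1),np.round(r[1],1),round(r[2],2),'z',np.median(w[:,2]).round(4),'loc',np.round([lx[m].mean(),ly[m].mean()],4))
rep('shafttop',(np.hypot(lx,ly)<.02)&(W[:,2]>.055)&(W[:,2]<.063))
rep('pin',(np.hypot(lx-.045,ly)<.015)&(W[:,2]>.037)&(W[:,2]<.045))
rep('seat',(abs(lx)<.075)&(abs(ly)<.06)&(W[:,2]>.021)&(W[:,2]<.029))
o=bot.get_obs();print(o['ee_pos'],o['time_s'])
E
```

```text
[ 0.17  0.33 -0.62  1.57  0.19  1.31 -0.39]
shafttop 151 [535.7 223.1] [11.6 12.3] 75.88 z 0.0578 loc [ 0.0014 -0.0005]
pin 40 [539.3 178.1] [6.1 6.6] 30.74 z 0.0387 loc [ 0.0461 -0.0004]
seat 12101 [535.7 222.9] [ 90.3 129.9] 5.08 z 0.0246 loc [-0.002  -0.0006]
[0.54249156 0.14762332 0.21930762] 12.2417
```

View pics/w3.png

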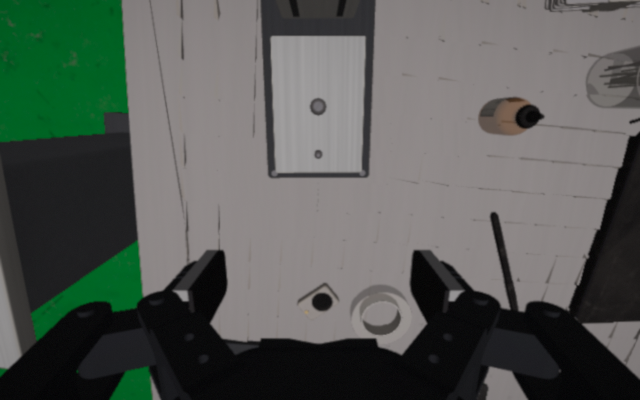

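The wrist view shows the shaft at (318,107), the pin at (318,154) and the upright at the top. The seat centre is (535.7,222.9) mm with its top at 24.6 mm, about 1.5 mm from the top camera's value. Next: grip the hub, lift, and measure the held plate with the same camera in the final attitude.

```bash
python3 - <<'E'
from h import *
H=np.array([.4925,-.1207])
print(np.round(bot.inverse_kinematics([*H,.12],topm(np.pi/2)),2))
bot.move_pose([*H,.12],topm(np.pi/2))
print('g',bot.servo_line([*H,.030],vel=.08,guard=8))
bot.close(100)
o=bot.get_obs();print(o['ee_pos'],o['grip_width'],o['grasp_force'],o['contact_force'],o['time_s'])
bot.servo_line([*H,.16],vel=.15)
yaw=np.deg2rad(-84.95)+np.pi/2; SX=np.array([np.sin(yaw),-np.cos(yaw)])
S=np.array([.5358,.2232]); p=S+.12*SX
bot.move_pose([*p,.16],topm(yaw))
c=cam('wrist','w4.png'); cam('side','s4.png'); W=cloud(c).reshape(-1,3); W=W[~np.isnan(W[:,0])]
e=np.array(bot.get_obs()['ee_pos']); L=W[:,:2]-e[:2]; lx=L@SX; ly=L@[-SX[1],SX[0]]
z0=.13
def rep(nm,m):
    if m.sum()<5: print(nm,m.sum()); return
    r=cv2.minAreaRect(np.stack([lx[m],ly[m]],1).astype(np.float32)*1000)
    print(nm,m.sum(),np.round(r[0],1),np.round(r[1],1),round(r[2],2),'z',np.median(W[m][:,2]).round(4),'lx',np.percentile(lx[m],[.5,99.5]).round(4),'ly',np.percentile(ly[m],[.5,99.5]).round(4))
rep('plate',(lx<-.025)&(lx>-.08)&(abs(ly)<.06)&(W[:,2]>z0)&(W[:,2]<z0+.014))
rep('tab',(lx<-.03)&(lx>-.08)&(abs(ly)<.015)&(W[:,2]>z0+.034)&(W[:,2]<z0+.046))
o=bot.get_obs();print(e,o['contact_force'],o['torque'],o['grip_width'],o['time_s'])
E
```

```text
[ 0.77  0.32 -0.7   1.84  0.23  1.07  1.56]
g False
[ 0.49293961 -0.12071129  0.03056793] 0.032284649875938765 102.16232272912748 [-1.1178851  -0.05693558  5.54131522] 15.75
plate 13632 [-44.3  -0.3] [38.7 90.4] 0.07 z 0.1367 lx [-0.0635 -0.0252] ly [-0.0448  0.0441]
tab 1658 [-50.9  -0.2] [23.6  9.8] 0.69 z 0.1684 lx [-0.0626 -0.0392] ly [-0.0051  0.0047]
[0.54638789 0.102925   0.15984097] [ 0.54247212 -0.4507282  -2.44656711] [-0.01518567  0.00131891 -0.00663191] 0.03195745171234611 18.5417
```

View pics/w4.png

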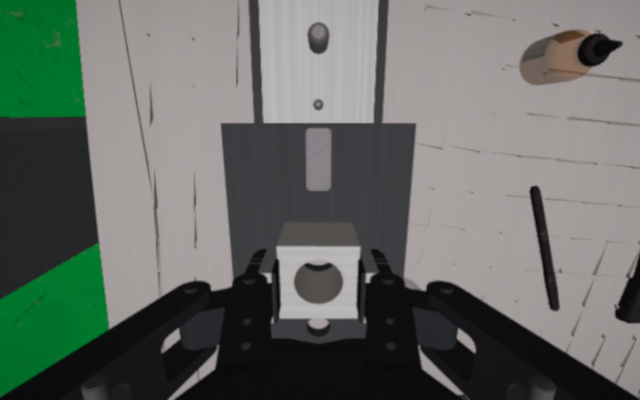

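The wrist view shows the plate held square, with the tab at (318,160), in line with the shaft (318,37) and pin (318,104) below. The plate's origin sits 1.2 mm toward +x of the TCP, so I'll correct for that and lower with a force guard.

```bash
python3 - <<'E'
from h import *
yaw=np.deg2rad(-84.95)+np.pi/2
T=[.5358,.2242]
def st(n):
    o=bot.get_obs(); print(n,np.round(o['ee_pos'],4),np.round(o['contact_force'],1),np.round(o['torque'],2),round(o['time_s'],1))
bot.servo_line([*T,.105],topm(yaw),vel=.12); st('above')
print(bot.servo_line([*T,.075],vel=.04,guard=6)); st('shaft')
if bot.get_obs()['ee_pos'][2]<.077:
    print(bot.servo_line([*T,.060],vel=.03,guard=6)); st('pin')
    if bot.get_obs()['ee_pos'][2]<.062:
        print(bot.servo_line([*T,.053],vel=.015,guard=8)); st('seat')
cam('side','s5.png')
E
```

```text
above [0.5363 0.2233 0.1053] [ 0.3 -0.  -2.5] [-0.04  0.01  0.05] 19.8
False
shaft [0.5359 0.2244 0.0752] [ 0.8  0.7 -3.3] [ 0.02  0.04 -0.03] 20.7
False
pin [0.5358 0.2242 0.0599] [-1.3  0.6 -2.8] [ 0.04 -0.03  0.01] 21.4
True
seat [0.5361 0.2243 0.0556] [ 0.2 -0.4  5. ] [-0.09  0.13 -0.05] 21.7
```

Contact came at TCP z = 55.6 mm, exactly the flush height. I'll release, back off and check.

```bash
python3 - <<'E'
from h import *
yaw=np.deg2rad(-84.95)+np.pi/2; SX=np.array([np.sin(yaw),-np.cos(yaw)])
bot.hold(.3); bot.open()
T=np.array([.5358,.2242])
bot.servo_line([*T,.16],vel=.12)
bot.servo_line([*(T+.09*SX),.22],vel=.2); bot.hold(.3)
c=cam('wrist','w6.png'); W=cloud(c).reshape(-1,3); W=W[~np.isnan(W[:,0])]
L=W[:,:2]-[.5357,.223]; lx=L@SX; ly=L@[-SX[1],SX[0]]
m=(abs(lx)<.08)&(abs(ly)<.06)&(W[:,2]>.027)&(W[:,2]<.040); w=W[m]
A=np.c_[lx[m],ly[m],np.ones(m.sum())]; k=np.linalg.lstsq(A,w[:,2],rcond=None)[0]
print('plate plane',k, np.round(cv2.minAreaRect(w[:,:2].astype(np.float32)*1000)[0],1), np.median(w[:,2]))
o=bot.get_obs();print(o['ee_pos'],o['contact_force'],o['time_s'])
E
```

```text
plate plane [0.00109329 0.00065439 0.03265273] [536.1 222.6] 0.03262769298330552
[0.54338386 0.13533132 0.21956217] [1.61035376 0.07922597 0.2581172 ] 24.7167
```

View pics/w6.png

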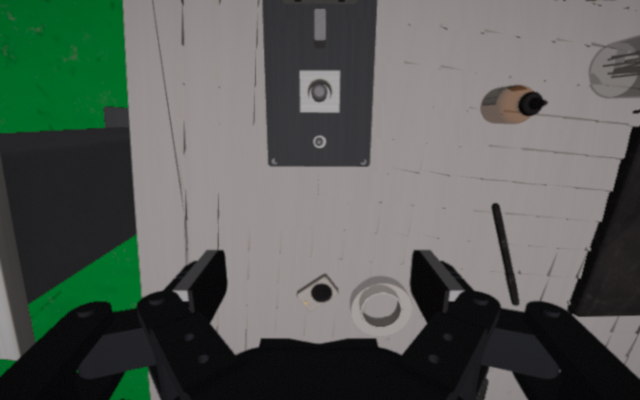

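The plate covers the seat, with the shaft in the hub bore at (320,91) and the pin in its hole at (320,141). Its top is level at 32.6 mm (25 + 8 nominal), so it sits flush.

```bash
python3 -c "
from bench import bot
print(bot.job_done())"
```

```text
the job is handed in; nothing more can be done
None
```

The index plate was drawn out of the rack by its tab, laid on the bare desk, then lowered by its hub over the shaft and pin until flush on the seat and released; I handed the job in at about 25 s without touching the small items.

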